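Clamp the reagent cassette on the platform mixer

ROBOT

A 6-joint arm with a two-finger parallel gripper is mounted at the origin on the work surface. World frame = base frame: x ahead of the robot, y to its left, z up, the work surface at z = 0. Lengths are in m, angles in rad, forces in N, time in s.
With the tool pointing down it reaches from about 0.25 to 0.775 m from the base axis. Payload 4 kg.
Tool frame: the origin (TCP) lies at the centre of the arm's flange, where the gripper is bolted on; the fingertips stand 199 mm ahead of it and the grasp point (between the pads) lies 180 mm ahead of it; z points along the fingers, y is the line along which they close (so a half turn about z gives the same grasp; the last joint's range is limited). The gripper opens to 94 mm and grips with 3 to 60 N. Pads are 16 mm wide; open, the fingers measure 119 mm over their backs; the gripper's body (75 mm by 177 mm) begins 78 mm behind the grasp point.
Start: joints at [1.169, 0.087, 1.371, -0, 1.684, -0.103], TCP at [0.162, 0.526, 0.405] pointing down, gripper open.
Joint ranges: [-3.1, 3.1], [-0.76, 2.03], [0.27, 2.55], [-1.08, 4.22], [0.17, 2.65], [-2.57, 2.57]. Speed limits (rad/s): [2.79, 2.79, 3.14, 3.14, 3.14, 3.14].

INTERFACE

Orientations are given as [roll, pitch, yaw] about the fixed x, y, z axes, in that order (R = Rz(yaw) Ry(pitch) Rx(roll)).
In Python, from bench import robot, eyes, models gives the robot as it stands.
- The arm moves only by the tool step_arm, never from a script. Its argument "commands" is a list that holds one entry, the list of rows, each a list of 7 numbers: the shift along the tool's x, y, z in mm, then the turn, a rotation vector about the tool's x, y, z in rad, then the finger opening in mm, from 0 to 94. In form: [[[tx, ty, tz, wx, wy, wz, gripper], ...]]. A call has 1 to 20 rows; each row shifts and turns the commanded pose from where the row before left it, along the tool's axes as they then stand; what a row does not reach is not made up. A row lasts 1/8 s, in which the tool goes at most 62.5 mm and 10.7 degrees, less where a joint would pass 70% of its speed; a pose out of reach is approached as far as the arm can. A call is refused whole if a number of a shift passes 62.5 or a number of a turn 0.188, either way. A call with a gripper value outside its range is refused whole. The fingers move at their own pace and stop on an object; the grip force is fixed at half the most. Time passes only in rows, so rows that do not move let the fingers close. It gives the time, the measured TCP pose, the force, the opening and the grip force at its end, in the units of the state.
- robot.get_obs(): the state, without advancing time (a new reading comes with each control period).
- eyes.snapshot(name): name is "side" or "top"; returns a dict with "color" (384x512x3 uint8, red, green, blue), "camera_matrix" (3x3 intrinsics, pixels), "eye" and "rotation" of the camera in the world. Camera axes: x right, y up, looking along -z (the intrinsics and any distortion apply to the point x, -y, -z); pixel columns grow to the right and rows downward; lengths in m; the calibration is good to about 2 mm. A picture is of the moment at which its call begins. There is no depth.
- robot.close_job(): hands the job in; it is judged then, once.
Trained networks look in a picture, given as the dict that the camera call returned (one of the last four; its "shot" number tells which), for a name from the list of things; names that differ only in an ending like _2 or _b are one class to them, and where a whole thing is asked for, a point or a joint stands for the part that bears it (a point fixed in the world has none). Each returns a list of dicts, best first, with "confidence" (0 to 1); they miss things now and then, are a little off and sometimes report something else, mostly with a low value. They report only what shows in the picture. A call takes as long as a camera call.
- models.masks_of(picture, query): "mask" (384x512 bool, what is visible of it) and "xy" ([column, row] in pixels, amid what is visible of it).
- models.tip_of(picture, query): "xy" ([column, row] in pixels: a listed point, or the origin of a listed thing).
The state is a dict: "time": time; "joint_positions": joint angles; "qvel": joint speeds; "joint_torque": joint torques, N m; "tool_pos": TCP position; "ee_rot": TCP orientation; "wrist_force": force on the tool from outside, world axes, zero at the start; "wrist_torque": the same for the moment, N m; "width": finger opening in m; "finger_force": force on a finger pad.
Only numpy, scipy, OpenCV 4.12 (cv2) and the standard library are available. Lean on these libraries where they do the work, as an engineer would, in place of code of your own. Each camera call takes 0.05 s, during which the arm holds its last target. There are 200 camera calls.

TASK

Clamp the white reagent cassette on the mixer: push the steel strap by its yellow tab round over the cassette until it stops against the latch post, then push the red cam lever down as far as it goes so that it lies across the end of the strap. Only push with the fingers; leave the cassette and all the other things on the bench where they stand.

Things in the scene. Friction and masses are not known exactly. Their poses are not given: they have to be found in the camera images.
- mixer: White platform mixer fixed to the bench, 258 x 210 mm, platform 65 mm high. Origin: centre of its underside, on the bench; x axis from its display panel (towards the robot) to the strap's post at the rear, y left, z up. Offsets below are in this frame. Grey latch post: x -122 to -88, y -42 to -14 mm, up to 143 mm high; strap post at (100, 0), 132 mm high. Blue corner stops hold the cassette.
- strap (a joint): Angle of the steel strap about its upright post (rad). 0 = fully over the cassette, pointing along the mixer's -x, against the latch post's stop; grows as it swings open to the mixer's +y side, up to 1.6. At angle a it points along (-cos a, sin a) from strap_hinge. It turns level, stays where it is left and takes about 1 N at the tab. The raised lever is clear of it.
- strap_hinge (a point): Point on the vertical axis of the strap, at mixer (100, 0, 115) mm, the height of the strap's underside. Strap: 24 mm wide, 5 mm thick (top at 120 mm), its end 217 mm from this axis; it passes 5 mm above the cassette.
- strap_tab (a point): Centre of the yellow tab standing on the strap's centre line, 145 mm from the hinge axis: 36 mm along the strap, 5 mm thick, from 119 to 155 mm above the bench; this point is at 137 mm. Its axes turn with the strap: x along the strap towards the hinge, z up. To close, push the tab's outer face (away from the cassette) round the hinge.
- lever (a joint): Angle of the cam lever (rad). 0 = raised, standing 1.0 rad above level and leaning to the mixer's +y; it grows as the lever is pushed down towards +y, to its stop at 0.95, where it lies almost level (0.05 rad above) across the strap's end. It stays where it is left and takes about 3.5 N at its tip.
- lever_hinge (a point): Point on the level axis of the cam lever (axis along the mixer's x) at mixer (-105, -32, 135) mm, between the cheeks of the latch post.
- lever_tip (a point): Centre of the upper face of the lever's red paddle, 62 mm along the lever from its hinge and 5 mm off its centre line. The paddle is 26 mm wide (along the mixer's x), 34 mm long (45 to 79 mm from the hinge), 10 mm thick. Push this face down and towards the mixer's +y, round the hinge.
- cassette: White reagent cassette with four blue and orange caps, 120 x 85 mm, 45 mm high over the caps, 0.3 kg, loose, in the nest on the mixer's platform. Origin: centre of its underside. Not to be shifted.
- vial: Small glass vial with a red cap, 22 mm across, 45 mm high, standing loose on the mixer's platform on the -y side. Origin: centre of its foot.
- reagent: Amber bottle, 54 mm across, 110 mm high, standing on the bench on the mixer's -y side. Origin: centre of its foot.
- tip_box: Blue pipette-tip box with clear lid, 123 x 88 mm, 62 mm high. Origin: centre of its underside.
- dishes: Stack of four clear dishes, 90 mm across, 60 mm high, behind the mixer. Origin: centre of its underside.
- beaker: Glass beaker, 70 mm across, 85 mm high. Origin: centre of its foot.
- tube_rack: Green rack with capped sample tubes, 80 x 140 mm, 94 mm high. Origin: centre of its underside.
- marker: Marker pen lying on the bench, 135 mm long, 14 mm across. Origin: underneath its middle; x along the pen.

How it is judged:
On the way, in this order (a step that is already met when the one before it is completed fails the run):
1. the strap is swung over the cassette against its stop, the lever still up (value of joint strap below 0.07 rad and value of joint lever below 0.5 rad), for 0.2 s.
2. the cam lever is pushed down to its stop (value of joint strap below 0.07 rad and value of joint lever above 0.88 rad), for 0.2 s.
At the end, for the whole second after the job is handed in: The strap is over the cassette within 0.07 rad of its stop, the cam lever is down within 0.07 rad of its stop, both at rest; the cassette is within 10 mm and each other thing within 30 mm of where it started (all of step 2 and velocity of joint strap between -0.05 and 0.05 rad/s and velocity of joint lever between -0.05 and 0.05 rad/s and distance of cassette from where it was at the start of the episode below 0.01 m and distance of each of vial, reagent, tip_box, dishes, beaker, tube_rack, marker from where it was at the start of the episode below 0.03 m); the robot touches nothing.
It fails at once if the lever is pushed down while the strap is not over the cassette (value of joint lever above 0.6 rad and value of joint strap above 0.12 rad).
It fails at once if the cassette is shifted or lifted by more than 10 mm (distance of cassette from where it was at the start of the episode above 0.01 m).
It fails at once if another thing is lifted, tipped or moved (distance of any of vial, reagent, tip_box, dishes, beaker, tube_rack, marker from where it was at the start of the episode above 0.03 m or angle between any of vial, reagent, tip_box, dishes, beaker, tube_rack's own z axis and vertical above 0.5 rad).
It also fails if it takes over 51 s, if anything falls off the work surface, if the arm or the gripper's body presses on something with over 40 N, if the wrist force passes 120 N, or if a joint passes its speed limit or range.

## Working session

There is one attempt and no reset: what is moved stays moved. The work goes in short steps, Python scripts to look and compute and a tool call to move; the robot and the scene stay as the last step left them, time stands still between calls to the robot, and variables do not carry over. Pictures are saved under pics/ and viewed, at most 10 in all, crops included, and the job is handed in when it is done.

Besides the shell and the picture viewer there is one more tool, called by a JSON object that holds its "op" and its "data". step_arm: Moves the arm, as the interface text tells. Its arguments: {"type":"object","properties":{"commands":{"type":"array"}},"required":["commands"]}

```bash
mkdir -p pics; cat > h.py <<'E'
import numpy as np, cv2
from bench import robot, eyes, models
def ray(p,uv):
    K=np.array(p["camera_matrix"]);d=np.linalg.inv(K)@[uv[0],uv[1],1]
    d=np.array([d[0],-d[1],-d[2]]);return np.array(p["eye"]),np.array(p["rotation"])@d
def atz(p,uv,z):
    o,d=ray(p,uv);return o+d*(z-o[2])/d[2]
def tri(a,ua,b,ub):
    o1,d1=ray(a,ua);o2,d2=ray(b,ub);d1/=np.linalg.norm(d1);d2/=np.linalg.norm(d2)
    s=np.linalg.lstsq(np.c_[d1,-d2],o2-o1,rcond=None)[0];x,y=o1+s[0]*d1,o2+s[1]*d2
    return (x+y)/2,np.linalg.norm(x-y)
def proj(p,X):
    c=np.array(p["rotation"]).T@(np.array(X)-p["eye"]);v=np.array(p["camera_matrix"])@[c[0],-c[1],-c[2]];return v[:2]/v[2]
E
cat > a.py <<'E'
from h import *
S=eyes.snapshot("side");T=eyes.snapshot("top")
cv2.imwrite("pics/s1.png",S["color"][:,:,::-1]);cv2.imwrite("pics/t1.png",T["color"][:,:,::-1])
print([k for k in S], S["eye"],T["eye"])
np.set_printoptions(precision=4,suppress=True)
for q in ["mixer","strap_hinge","strap_tab","lever_hinge","lever_tip","cassette","vial","reagent","tip_box","dishes","beaker","tube_rack","marker"]:
    a=models.tip_of(S,q);b=models.tip_of(T,q)
    f=lambda l:[(np.round(r["xy"],1).tolist(),round(r["confidence"],2)) for r in l[:2]]
    print(q,f(a),f(b),end=" ")
    if a and b: print(*tri(S,a[0]["xy"],T,b[0]["xy"]))
    else: print()
print(robot.get_obs())
E
python3 a.py
```

```text
['color', 'camera_matrix', 'eye', 'rotation', 'shot'] [ 0.51420866 -0.7352875   0.98268324] [ 0.44746091 -0.03303891  1.26725903]
mixer [([240.6, 204.1], 0.89), ([285.2, 183.4], 0.23)] [([252.7, 207.8], 0.92), ([293.0, 195.4], 0.67)] Traceback (most recent call last):
  File "a.py", line 10, in <module>
    if a and b: print(*tri(S,a[0]["xy"],T,b[0]["xy"]))
                       ~~~^^^^^^^^^^^^^^^^^^^^^^^^^^^
  File "h.py", line 10, in tri
    s=np.linalg.lstsq(np.c_[d1,-d2],o2-o1,rcond=None)[0];x,y=o1+s[0]*d1,o2+s[1]*d2
      ~~~~~~~~~~~~~~~^^^^^^^^^^^^^^^^^^^^^^^^^^^^^^^^
    raise LinAlgError('Incompatible dimensions')
numpy.linalg.LinAlgError: Incompatible dimensions
```

```bash
python3 -c "
from h import *
for n in ('side','top'):
    p=eyes.snapshot(n);print(repr(p['rotation']),repr(p['camera_matrix']),p['eye'])"
```

```text
array([ 0.69165502, -0.00545914, -0.08342332]) array([[354.22230346,   0.        , 254.64839194],
       [  0.        , 354.22230346, 189.8966634 ],
       [  0.        ,   0.        ,   1.        ]]) [ 0.51420866 -0.7352875   0.98268324]
array([ 0.10720104,  0.01418575, -1.54181245]) array([[356.30573034,   0.        , 258.92190005],
       [  0.        , 356.30573034, 192.23302237],
       [  0.        ,   0.        ,   1.        ]]) [ 0.44746091 -0.03303891  1.26725903]
```

View pics/s1.png

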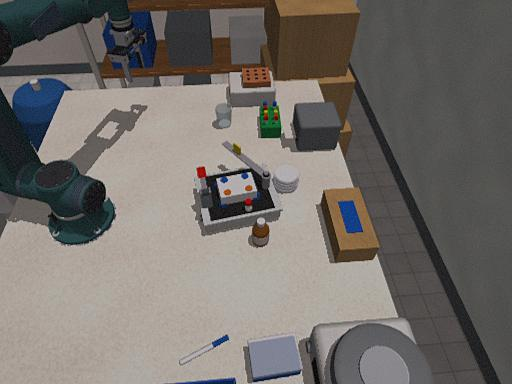

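View pics/t1.png

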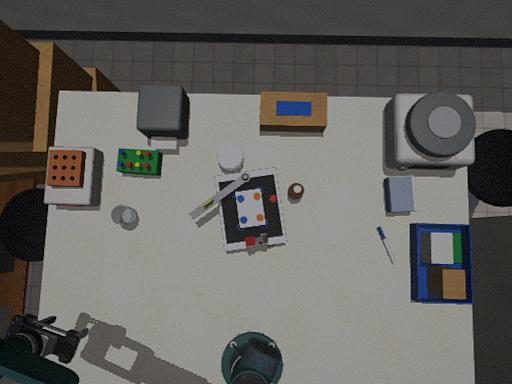

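The side view shows the mixer near (240,200), with the strap open towards (230,145), its yellow tab at (237,148) and the red lever at (201,172). In the top view the strap runs from its post at (245,177) to its end at (195,214), the tab is near (210,203) and the red paddle at (251,241). `rotation` is an rpy triple, so I'll fix that in the helper.

```bash
sed -i 's/np.array(p\["rotation"\])/Rm(p)/g' h.py; cat >> h.py <<'E'
from scipy.spatial.transform import Rotation
def Rm(p): return Rotation.from_euler("xyz",p["rotation"]).as_matrix()
E
python3 a.py
```

```text
['color', 'camera_matrix', 'eye', 'rotation', 'shot'] [ 0.51420866 -0.7352875   0.98268324] [ 0.44746091 -0.03303891  1.26725903]
mixer [([238.2, 202.2], 0.88)] [([255.1, 211.3], 0.84)] [0.519  0.     0.0303] 0.011891711290444855
strap_hinge [([267.3, 173.1], 0.68)] [([244.4, 174.9], 0.76)] [0.6244 0.0351 0.1304] 0.0003245248770282498
strap_tab [([235.7, 149.9], 0.59)] [([208.2, 205.3], 0.88)] [0.525  0.1475 0.1335] 0.004902831865210107
lever_hinge [([203.3, 193.6], 0.58)] [] 
lever_tip [([197.5, 172.2], 0.46), ([285.0, 185.2], 0.28)] [([249.2, 241.7], 0.59)] [0.409  0.0103 0.1808] 0.007483361245819576
cassette [([234.9, 193.4], 0.68)] [([246.0, 207.6], 0.87)] [0.52   0.0307 0.0423] 0.00870010685539783
vial [([249.2, 208.8], 0.6)] [([271.1, 201.7], 0.39)] [ 0.5521 -0.0541  0.0619] 0.013086250616419708
reagent [([260.0, 241.7], 0.96)] [([293.3, 190.5], 0.56)] [ 0.5907 -0.1348 -0.0104] 0.006784292149696103
tip_box [([272.5, 357.6], 0.79), ([236.9, 194.0], 0.34)] [([393.1, 196.9], 0.81)] [ 0.5834 -0.4894 -0.0034] 0.006655811113803493
dishes [([286.1, 183.6], 0.76)] [([232.6, 154.2], 0.7
[... 218 characters left out ...]
178.1], 0.7), ([144.3, 160.8], 0.57)] [0.6077 0.0168 0.3307] 0.04567400682565463
marker [([204.6, 348.4], 0.64)] [([385.0, 242.8], 0.7), ([207.8, 204.5], 0.64)] [ 0.4148 -0.4554  0.0095] 0.005125438119578875
{'time': 1.7, 'joint_positions': array([ 1.1689,  0.0872,  1.3707, -0.    ,  1.6836, -0.1031]), 'qvel': array([ 0.0014,  0.0011, -0.0009,  0.0016, -0.0002, -0.0001]), 'joint_torque': array([  0.0001, -34.0025, -30.2592,   0.0718,   0.0237,  -0.    ]), 'tool_pos': array([0.1619, 0.5256, 0.4047]), 'ee_rot': array([3.1416, 0.    , 2.8428]), 'wrist_force': array([ 0.0564, -0.5465,  0.873 ]), 'wrist_torque': array([-0.0337, -0.0309,  0.0564]), 'finger_force': 0.0, 'width': 0.0941761765987595}
```

```bash
cat > fit.py <<'E'
from h import *
from scipy.optimize import least_squares
def W(q,P):
    c,s=np.cos(q[2]),np.sin(q[2]);return np.array([q[0]+c*P[0]-s*P[1],q[1]+s*P[0]+c*P[1],P[2]])
def stp(a,r,z,o=0): # o: offset towards +y side (outer)
    return np.array([.1-r*np.cos(a)+o*np.sin(a), r*np.sin(a)+o*np.cos(a), z])
def lev(l,r,n):
    t=1-l;return np.array([-.105,-.032+r*np.cos(t)-n*np.sin(t),.135+r*np.sin(t)+n*np.cos(t)])
E
cat > b.py <<'E'
from fit import *
S=eyes.snapshot("side");T=eyes.snapshot("top")
obs=[]
for p in (S,T):
    for n in ("strap_hinge","strap_tab","lever_tip","lever_hinge","mixer"):
        r=models.tip_of(p,n)
        if r and r[0]["confidence"]>.4: obs.append((p,n,np.array(r[0]["xy"])))
def pt(n,v): return W(v,{"strap_hinge":np.array([.1,0,.115]),"strap_tab":stp(v[3],.145,.137),"lever_tip":lev(v[4],.062,.005),"lever_hinge":np.array([-.105,-.032,.135]),"mixer":np.zeros(3)}[n])
f=lambda v:np.r_[np.concatenate([proj(p,pt(n,v))-u for p,n,u in obs]),(v[4])*20]
r=least_squares(f,[.52,.02,.1,.8,0.],loss="soft_l1");v=r.x
print(v)
for p,n,u in obs: print(n,np.round(u-proj(p,pt(n,v)),1))
h=.065
L=[[(-.129,-.105,h),(.129,-.105,h),(.129,.105,h),(-.129,.105,h),(-.129,-.105,h)]]
L.append([stp(v[3],0.,.12),stp(v[3],.217,.12)]);L.append([stp(v[3],.127,.155),stp(v[3],.163,.155)])
L.append([lev(v[4],0,0),lev(v[4],.079,0)]);L.append([(-.122,-.042,.143),(-.088,-.042,.143),(-.088,-.014,.143),(-.122,-.014,.143),(-.122,-.042,.143)])
for p,nm,x0,y0 in ((S,"s",185,130),(T,"t",185,155)):
    k=5;im=cv2.resize(p["color"][y0:y0+110,x0:x0+110,::-1],None,fx=k,fy=k,interpolation=cv2.INTER_CUBIC)
    for l in L:
        q=np.array([(proj(p,W(v,np.array(P)))-[x0,y0]+.5)*k for P in l]);cv2.polylines(im,[q.round().astype(int)],False,(0,255,0),1)
    cv2.imwrite(f"pics/{nm}2.png",im)
np.save("v.npy",v)
E
python3 b.py
```

```text
[5.21747529e-01 2.16392903e-02 1.65720339e-01 1.00816271e+00
 7.32632917e-04]
strap_hinge [ 0.6 -2.7]
strap_tab [ 1.5 -2.6]
lever_tip [-0.7 -1.8]
lever_hinge [-2.8  3.1]
mixer [ 1.5 -0.1]
strap_hinge [-0.5  0.2]
strap_tab [3.3 0.6]
lever_tip [0.5 2.5]
lever_hinge [-1.2 -3.2]
mixer [ 3.6 -0.2]
```

View pics/s2.png

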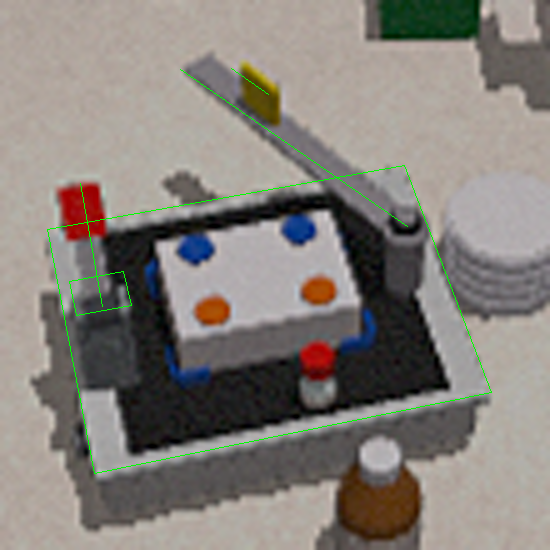

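View pics/t2.png

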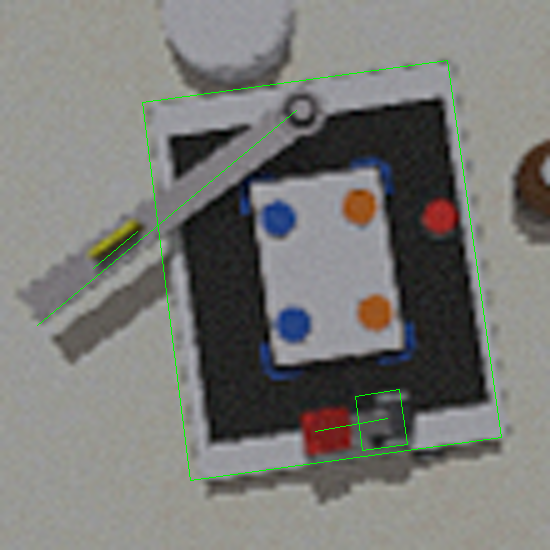

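The overlay is close, but the yaw is slightly too large and the strap line falls short of the real one. I'll refit with hand-picked features from the crops: top post (302,110), strap end (30,303), tab top edge (92,248) to (140,222), and the platform corners.

```bash
cat > c.py <<'E'
from fit import *
S=eyes.snapshot("side");T=eyes.snapshot("top")
h=.065;k=np.array
O=[("t",(302,110),lambda v:k([.1,0,.132])),("t",(30,303),lambda v:stp(v[3],.217,.12)),("t",(92,248),lambda v:stp(v[3],.163,.155)),("t",(140,222),lambda v:stp(v[3],.127,.155)),
("t",(147,102),lambda v:k([.129,.105,h])),("t",(448,63),lambda v:k([.129,-.105,h])),("t",(498,436),lambda v:k([-.129,-.105,h])),("t",(194,477),lambda v:k([-.129,.105,h])),
("t",(328,431),lambda v:lev(0,.062,.005)),("s",(82,210),lambda v:lev(0,.062,.005)),
("s",(198,63),lambda v:stp(v[3],.217,.12)),("s",(244,66),lambda v:stp(v[3],.163,.155)),("s",(277,97),lambda v:stp(v[3],.127,.155)),
("s",(50,231),lambda v:k([-.129,.105,h])),("s",(91,470),lambda v:k([-.129,-.105,h])),("s",(485,391),lambda v:k([.129,-.105,h])),("s",(404,168),lambda v:k([.129,.105,h]))]
C={"s":(S,k([185,130])),"t":(T,k([185,155]))}
# v: x,y,yaw,a, side pixel bias, top pixel bias
res=lambda v:[proj(C[c][0],W(v,g(v)))+(v[4:6] if c=="s" else v[6:8])-(k(u)/5-.5+C[c][1]) for c,u,g in O]
f=lambda v:np.r_[np.concatenate(res(v)),v[4:]]
r=least_squares(f,[.52,.02,.1,.8]+[0]*4,loss="soft_l1",f_scale=.7);v=r.x
print(np.round(v,4));[print(c,u,np.round(-e,1)) for (c,u,g),e in zip(O,res(v))]
np.save("v.npy",v)
E
python3 c.py
```

```text
[ 0.5213  0.0204  0.1468  1.0589 -0.0994  0.1261  0.2224 -0.0684]
t (302, 110) [0.3 0.5]
t (30, 303) [ 0.2 -0.8]
t (92, 248) [ 0.8 -1.2]
t (140, 222) [1.1 0.4]
t (147, 102) [-0.3  0.6]
t (448, 63) [-1.1  0.1]
t (498, 436) [-0.6 -1. ]
t (194, 477) [ 1.1 -0.2]
t (328, 431) [-2.1  0.6]
s (82, 210) [-0.3 -0.4]
s (198, 63) [0.4 0.2]
s (244, 66) [0.2 0.4]
s (277, 97) [-0.1  1.2]
s (50, 231) [0.4 0.6]
s (91, 470) [ 0.3 -0.5]
s (485, 391) [-0.6 -1.3]
s (404, 168) [-0.6 -0.1]
```

```bash
cat > d.py <<'E'
from fit import *
v=np.load("v.npy")
np.set_printoptions(precision=4,suppress=True)
def go(P,yaw,ztip,label=""):  # from current measured pose
    o=robot.get_obs();X=W(v,P);X[2]=ztip+.199;y=o["ee_rot"][2]
    d=Rotation.from_euler("xyz",o["ee_rot"]).inv().apply(X-o["tool_pos"])*1000
    print(label,"target",X,"tool shift mm",d,"turn about tool z",-(yaw-y))
if __name__=="__main__":
    a=v[3];print(robot.get_obs()["tool_pos"],robot.get_obs()["ee_rot"])
    go(stp(a,.145,0,.05),np.pi/2-a+v[2],.23,"approach high")
E
python3 d.py
```

```text
[0.1619 0.5256 0.4047] [3.1415 0.     2.8428]
approach high target [0.5711 0.1803 0.429 ] tool shift mm [-492.7049 -209.6157  -24.2867] turn about tool z 2.184163250046974
```

{"op": "step_arm", "data": {"commands": [[[-49.3,-21,-2.4,0,0,0,0],[-49.3,-21,-2.4,0,0,0,0],[-49.3,-21,-2.4,0,0,0,0],[-49.3,-21,-2.4,0,0,0,0],[-49.3,-21,-2.4,0,0,0,0],[-49.3,-21,-2.4,0,0,0,0],[-49.3,-21,-2.4,0,0,0,0],[-49.3,-21,-2.4,0,0,0,0],[-49.3,-21,-2.4,0,0,0,0],[-49.3,-21,-2.4,0,0,0,0],[0,0,0,0,0,0,0]]]}}

```text
time: 3.78
tool_pos: [0.5735, 0.1772, 0.4277]
ee_rot: [-3.141, -0.001, 2.838]
wrist_force: [-0.0, -0.2, 0.3]
width: 0.0003
finger_force: 0.0
```

{"op": "step_arm", "data": {"commands": [[[0,0,0,0,0,0.182,0],[0,0,0,0,0,0.182,0],[0,0,0,0,0,0.182,0],[0,0,0,0,0,0.182,0],[0,0,0,0,0,0.182,0],[0,0,0,0,0,0.182,0],[0,0,0,0,0,0.182,0],[0,0,0,0,0,0.182,0],[0,0,0,0,0,0.182,0],[0,0,0,0,0,0.182,0],[0,0,0,0,0,0.182,0],[0,0,0,0,0,0.182,0],[0,0,0,0,0,0,0]]]}}

```text
time: 5.4
tool_pos: [0.5705, 0.1807, 0.4288]
ee_rot: [-3.141, -0.0, 0.662]
wrist_force: [0.2, -0.1, 0.4]
width: 0.0006
finger_force: 0.0
```

```bash
cat > e.py <<'E'
from d import *
import sys
a=v[3];go(stp(a,.145,0,.05),np.pi/2-a+v[2],.136,"approach low")
o=robot.get_obs();print(o["time"],o["ee_rot"],o["wrist_force"],o["joint_positions"])
# arc rows in the tool frame: 0.1 rad steps, contact offset o=10.5mm
c=.1;r=.145;off=.0105
# position relative to hinge in tool axes (x=outward normal, y: along)
A=lambda a:(W(v,stp(a,r,0,off)),np.pi/2-a+v[2])
X0,y0=A(1.0);X1,y1=A(.9);d=Rotation.from_euler("xyz",[np.pi,0,y0]).inv().apply(X1-X0)*1000;print("arc step .1:",d,"turn",-(y1-y0))
E
python3 e.py
```

```text
approach low target [0.5711 0.1803 0.335 ] tool shift mm [ 0.1823  0.7595 93.8312] turn about tool z 0.003608133047516837
5.4 [-3.1411 -0.0001  0.6622] [ 0.221  -0.0933  0.4339] [0.2119 0.1929 1.2046 0.0005 1.7442 1.1205]
arc step .1: [-14.5283  -0.3239  -0.    ] turn -0.10000000000000009
```

Lower beside the tab, then move up to contact and take a picture.

{"op": "step_arm", "data": {"commands": [[[0,0,30,0,0,0,0],[0,0,32,0,0,0,0],[0,0,32,0,0,0,0],[-12,0,0,0,0,0,0],[-12,0,0,0,0,0,0],[0,0,0,0,0,0,0]]]}}

```text
time: 6.15
tool_pos: [0.5518, 0.1647, 0.3373]
ee_rot: [3.14, -0.004, 0.659]
wrist_force: [0.7, -0.3, 0.0]
width: 0.0006
finger_force: 0.0
```

```bash
cat > f.py <<'E'
from d import *
import sys
S=eyes.snapshot("side");T=eyes.snapshot("top")
c=[cv2.resize(p["color"][y:y+100,x:x+100,::-1],None,fx=4,fy=4,interpolation=cv2.INTER_CUBIC) for p,x,y in ((S,190,115),(T,185,155))]
cv2.imwrite(f"pics/{sys.argv[1]}.png",np.hstack(c))
E
python3 f.py g1
```

```text
(no output)
```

View pics/g1.png

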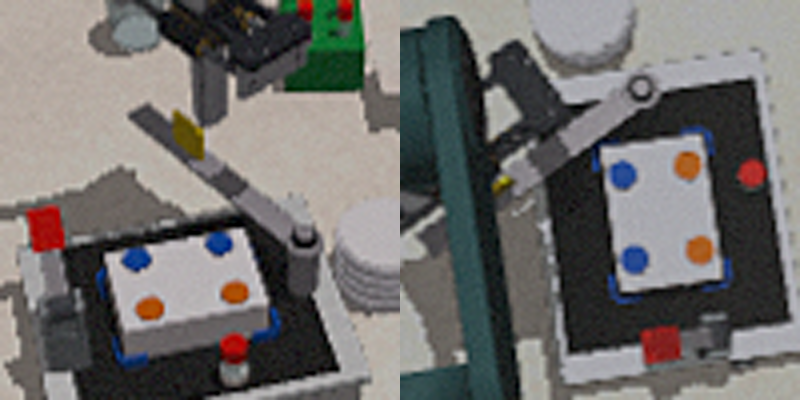

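The crop shows the closed fingers at (210,95) on the outer side of the yellow tab at (187,132), clear of the strap. The lever is still up at (45,228). Now I'll push round the arc.

{"op": "step_arm", "data": {"commands": [[[-8,0,0,0,0,0,0],[-7.5,0,0,0,0,0,0],[-14.5,-0.3,0,0,0,-0.1,0],[-14.5,-0.3,0,0,0,-0.1,0],[-14.5,-0.3,0,0,0,-0.1,0],[-14.5,-0.3,0,0,0,-0.1,0],[-14.5,-0.3,0,0,0,-0.1,0],[-14.5,-0.3,0,0,0,-0.1,0],[-14.5,-0.3,0,0,0,-0.1,0],[-14.5,-0.3,0,0,0,-0.1,0],[-14.5,-0.3,0,0,0,-0.1,0],[0,0,0,0,0,0,0]]]}}

```text
time: 7.75
tool_pos: [0.4756, 0.0462, 0.3348]
ee_rot: [3.141, 0.0, 1.556]
wrist_force: [-0.2, 0.3, -0.3]
width: 0.0003
finger_force: 0.0
```

```bash
python3 f.py g2; python3 - <<'E'
from d import *
o=robot.get_obs();a=.1589;go(stp(a,.145,0,.0105),np.pi/2-a+v[2],.136,"expected now")
go(stp(0,.145,0,.0105),np.pi/2+v[2],.136,"end");print(o["wrist_force"])
E
```

```text
expected now target [0.4754 0.0472 0.335 ] tool shift mm [ 0.2914 -0.3463 -0.3236] turn about tool z -0.0017497064129261553
end target [0.4753 0.0242 0.335 ] tool shift mm [-22.7842  -0.1406  -0.3308] turn about tool z -0.1606497064129262
[ 0.7222 -0.2688 -0.0481]
```

View pics/g2.png

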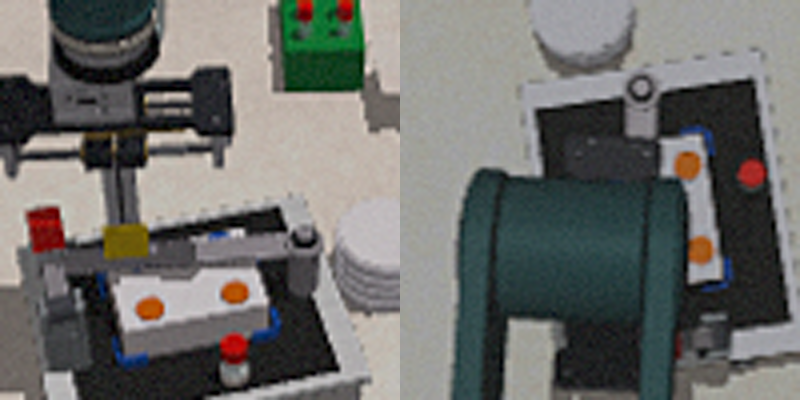

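The strap is over most of the cassette, with the tab at (126,240) and the fingers behind it. I'll push the rest slowly to the stop.

{"op": "step_arm", "data": {"commands": [[[-7,0,0,0,0,-0.05,0],[-7,0,0,0,0,-0.05,0],[-6,0,0,0,0,-0.05,0],[-2,0,0,0,0,0,0],[0,0,0,0,0,0,0]]]}}

```text
time: 8.48
tool_pos: [0.4769, 0.0253, 0.3345]
ee_rot: [-3.141, -0.0, 1.708]
wrist_force: [-0.0, -0.3, -1.1]
width: 0.0008
finger_force: 0.3
```

{"op": "step_arm", "data": {"commands": [[[-2,0,0,0,0,0,0],[0,0,0,0,0,0,0]]]}}

```text
time: 8.72
tool_pos: [0.4772, 0.0231, 0.3345]
ee_rot: [-3.141, -0.0, 1.709]
wrist_force: [0.5, 0.5, -0.1]
width: 0.0005
finger_force: 0.6
```

No stop force yet, so continue in small steps.

{"op": "step_arm", "data": {"commands": [[[-2,0,0,0,0,0,0],[0,0,0,0,0,0,0]]]}}

```text
time: 8.98
tool_pos: [0.4773, 0.0221, 0.3346]
ee_rot: [-3.142, -0.005, 1.71]
wrist_force: [-1.5, 6.0, 0.2]
width: 0.0005
finger_force: 3.1
```

{"op": "step_arm", "data": {"commands": [[[-2,0,0,0,0,0,0],[0,0,0,0,0,0,0]]]}}

```text
time: 9.22
tool_pos: [0.4774, 0.0212, 0.3346]
ee_rot: [-3.141, -0.008, 1.711]
wrist_force: [-1.6, 10.8, 0.6]
width: 0.0006
finger_force: 5.3
```

{"op": "step_arm", "data": {"commands": [[[-2,0,0,0,0,0,0],[0,0,0,0,0,0,0]]]}}

```text
time: 9.48
tool_pos: [0.4775, 0.0203, 0.3346]
ee_rot: [-3.142, -0.012, 1.712]
wrist_force: [-3.1, 15.1, 1.3]
width: 0.0001
finger_force: 7.5
```

Force rises steadily against the stop. Now back off, lift, and compute the lever path.

{"op": "step_arm", "data": {"commands": [[[15,0,0,0,0,0,0],[15,0,0,0,0,0,0],[0,0,-50,0,0,0,0],[0,0,-55,0,0,0,0],[0,0,0,0,0,0,0]]]}}

```text
time: 10.1
tool_pos: [0.4742, 0.047, 0.4456]
ee_rot: [3.13, 0.003, 1.709]
wrist_force: [0.3, -0.6, -0.9]
width: 0.0005
finger_force: 0.0
```

```bash
cat > l.py <<'E'
from d import *
y=np.pi/2+v[2]
def at(l,back,up): # finger centre for its lower +y edge at paddle face r=62
    p=lev(l,.062,.005);return p+[0,-.008-back,0],p[2]+up
P,z=at(0,.03,0);go(P,y,.24,"above start");go(P,y,z,"start low")
Q=[at(l,0,0) for l in np.linspace(0,.95,11)]
P0,z0=Q[0];print("start->contact dy",30)
for (A,za),(B,zb) in zip(Q,Q[1:]): print(np.round([(B[1]-A[1])*1e3,(za-zb)*1e3],2))
E
python3 l.py
```

```text
above start target [ 0.4234 -0.0353  0.439 ] tool shift mm [-74.5161 -61.6818   6.048 ] turn about tool z -0.008772609854113878
start low target [ 0.4234 -0.0353  0.3889] tool shift mm [-74.385  -62.2577  56.1718] turn about tool z -0.008772609854113878
start->contact dy 30
[5.07 3.03]
[4.76 3.49]
[4.41 3.93]
[4.02 4.33]
[3.59 4.69]
[3.13 5.01]
[2.64 5.29]
[2.12 5.51]
[1.59 5.69]
[1.05 5.81]
```

{"op": "step_arm", "data": {"commands": [[[-25,-21,0,0,0,-0.009,0],[-25,-21,0,0,0,0,0],[-25,-20,0,0,0,0,0],[0,0,0,0,0,0,0],[0,0,28,0,0,0,0],[0,0,28,0,0,0,0],[0,0,0,0,0,0,0],[0,0,0,0,0,0,0]]]}}

```text
time: 11.1
tool_pos: [0.4237, -0.0359, 0.3844]
ee_rot: [3.141, 0.0, 1.719]
wrist_force: [0.5, -0.1, 0.4]
width: 0.0004
finger_force: 0.0
```

```bash
python3 l.py | head -2;  python3 f.py g3
```

```text
above start target [ 0.4234 -0.0353  0.439 ] tool shift mm [  0.6724  -0.1262 -54.6427] turn about tool z 0.0009634244509870715
start low target [ 0.4234 -0.0353  0.3889] tool shift mm [ 0.6786 -0.1716 -4.5154] turn about tool z 0.0009634244509870715
```

View pics/g3.png

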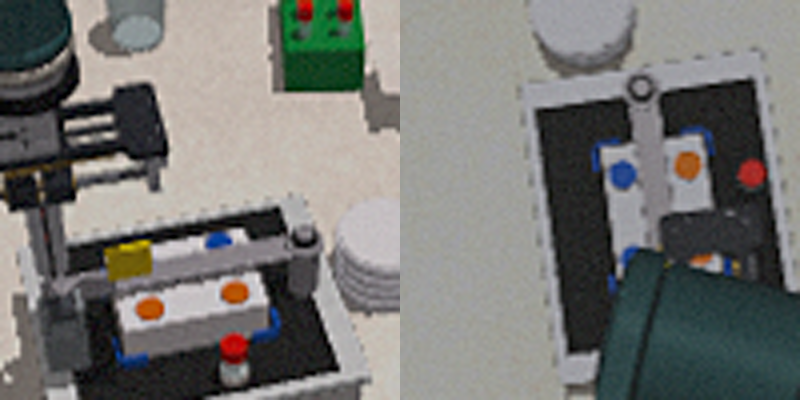

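The strap now lies closed along the mixer axis, from (300,245) to the latch post. The fingers at (45,240) stand in front of the red paddle on its -y side. I'll raise 4 mm, close the gap and push through the arc.

{"op": "step_arm", "data": {"commands": [[[0,0,-4,0,0,0,0],[15,0,0,0,0,0,0],[15,0,0,0,0,0,0],[5,0,3,0,0,0,0],[4.8,0,3.5,0,0,0,0],[4.4,0,3.9,0,0,0,0],[4,0,4.3,0,0,0,0],[3.6,0,4.7,0,0,0,0],[0,0,0,0,0,0,0]]]}}

```text
time: 12.32
tool_pos: [0.4156, 0.015, 0.3675]
ee_rot: [-3.141, -0.001, 1.718]
wrist_force: [0.1, -1.7, 1.0]
width: 0.0005
finger_force: 0.4
```

{"op": "step_arm", "data": {"commands": [[[3.1,0,5,0,0,0,0],[2.6,0,5.3,0,0,0,0],[2.1,0,5.5,0,0,0,0],[1.6,0,5.7,0,0,0,0],[0.5,0,4,0,0,0,0],[0,0,0,0,0,0,0]]]}}

```text
time: 13.08
tool_pos: [0.4143, 0.0249, 0.3426]
ee_rot: [3.141, -0.001, 1.718]
wrist_force: [-0.6, -0.2, 1.6]
width: 0.0005
finger_force: 0.6
```

{"op": "step_arm", "data": {"commands": [[[0.5,0,2,0,0,0,0],[0,0,0,0,0,0,0]]]}}

```text
time: 13.32
tool_pos: [0.4142, 0.0252, 0.3423]
ee_rot: [3.14, 0.0, 1.718]
wrist_force: [-2.6, -2.5, 8.3]
width: 0.0003
finger_force: 4.0
```

{"op": "step_arm", "data": {"commands": [[[0,0,2,0,0,0,0],[0,0,0,0,0,0,0],[0,0,0,0,0,0,0]]]}}

```text
time: 13.7
tool_pos: [0.414, 0.0252, 0.342]
ee_rot: [3.139, 0.0, 1.718]
wrist_force: [-5.5, -2.4, 15.0]
width: 0.0004
finger_force: 7.5
```

{"op": "step_arm", "data": {"commands": [[[0,0,-50,0,0,0,0],[0,0,-60,0,0,0,0],[0,0,-60,0,0,0,0],[0,60,0,0,0,0,0],[0,60,0,0,0,0,0],[0,0,0,0,0,0,0]]]}}

```text
time: 14.45
tool_pos: [0.5372, 0.0433, 0.5029]
ee_rot: [-3.132, -0.003, 1.719]
wrist_force: [-0.6, 0.3, 0.6]
width: 0.0007
finger_force: 0.0
```

```bash
python3 f.py g4
```

```text
(no output)
```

View pics/g4.png

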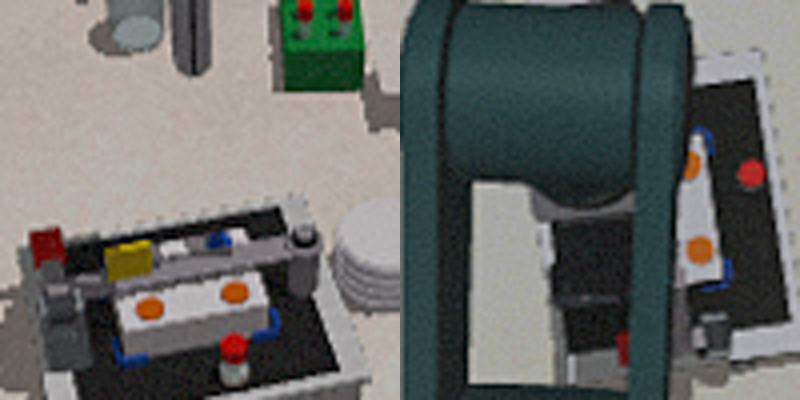

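The picture shows the red paddle lying flat across the strap's end at (47,248), the strap closed, the cassette in its nest, and the arm clear. Handing in.

```bash
python3 -c "
from bench import robot
print(robot.close_job())"
```

```text
the job is handed in; nothing more can be done
None
```

I swung the strap over the cassette to its stop, pushed the cam lever down across the strap's end, left the arm clear and handed the job in at about 14.5 s; no verdict was returned.

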